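Check the red source with the survey probe

ROBOT

A 6-joint arm with a two-finger parallel gripper is mounted at the origin on the work surface. World frame = base frame: x ahead of the robot, y to its left, z up, the work surface at z = 0. Lengths are in m, angles in rad, forces in N, time in s.
With the tool pointing down it reaches from about 0.375 to 0.825 m from the base axis. Payload 5.5 kg.
Tool frame: the origin (TCP) lies at the very end of the fingers, on their centre line; the grasp point (between the pads) lies 19 mm behind it; x points along the fingers, y is the direction in which the jaws open and shut, and the axes are right-handed (so a half turn about x gives the same grasp; the last joint's range is limited). The gripper opens to 85 mm and grips with 20 to 120 N. Pads are 22 mm wide; open, the fingers measure 114 mm over their backs; the gripper's body (76 mm by 85 mm) begins 54 mm behind the grasp point. The pads swing forward as they close: fully open they stand 13 mm farther back than shut.
Start: joints at [-1.115, 0.314, -0.047, 1.21, 0, 1.571], TCP at [0.264, -0.539, 0.231] pointing down, gripper open.
Joint ranges: [-2.67, 2.67], [-0.69, 1.73], [-1.03, 1.25], [-2.08, 2.16], [-1.42, 1.45], [-3.14, 3.14]. Speed limits (rad/s): [2.39, 2.39, 3.01, 3.14, 3.14, 3.14].

INTERFACE

Orientations are given as a unit quaternion [x, y, z, w].
In Python, from bench import status, cams, order gives the robot as it stands.
- The arm moves only by the tool drive_tool, never from a script. Its argument "moves" is a list of rows, each an object of numbers: "tx", "ty", "tz": the shift along the tool's x, y, z in m; "wx", "wy", "wz": the turn, a rotation vector about the tool's x, y, z in degrees; "hand": the closure, from 0 (fully open) to 1 (shut). In form: [{"tx": .., "ty": .., "tz": .., "wx": .., "wy": .., "wz": .., "hand": ..}, ...]. A call has exactly 8 rows; each row shifts and turns the pose as measured when the row begins, along the tool's axes as they then stand; what a row does not reach is not made up. A row lasts 1/12 s, in which the tool goes at most 41.7 mm and 7.16 degrees, less where a joint would pass 70% of its speed; a pose out of reach is approached as far as the arm can. A call is refused whole if a number of a shift passes 0.0417 or a number of a turn 7.16, either way. A call with a gripper value outside its range is refused whole. The fingers move at their own pace and stop on an object; "grip_force" is the grip in N (left out, the last holds). Time passes only in rows, so rows that do not move let the fingers close, or fill a call up. It gives the time, the measured TCP pose, the force and the opening at its end, in the units of the state.
- status.read_state(): the state, without advancing time (a new reading comes with each control period).
- cams.get_image(name): name is "scene" or "top"; returns a dict with "color" (420x560x3 uint8, blue, green, red), "K" (3x3 intrinsics, pixels), "R" (3x3) and "t" (3): a world point X has camera coordinates R X + t. Camera axes: x right, y down, z forward; pixel columns grow to the right and rows downward; lengths in m; the calibration is good to about 2 mm. A picture is of the moment at which its call begins. There is no depth.
- order.sign_off(): hands the job in, once; it reports no verdict.
The state is a dict: "clock": time; "joints": joint angles; "qvel": joint speeds; "tau": joint torques, N m; "ee_pos": TCP position; "tool_rot": TCP orientation; "wrist_force": force on the tool from outside, world axes, zero at the start; "torque": the same for the moment, N m; "gripper_width": finger opening in m.
Only numpy, scipy, OpenCV 4.12 (cv2) and the standard library are available. Lean on these libraries where they do the work, as an engineer would, in place of code of your own. Each camera call takes 0.05 s, during which the arm holds its last target. There are 200 camera calls.

TASK

Pick up the yellow and orange survey probe by its handle and hold it level and steady for a good two seconds with the round window under its head centred over the red source, about 3 cm above it. Do not push the red source out of its place. Then lay the probe back, window down, wholly on its black pad without dropping it, and let go.

Things in the scene. Friction and masses are not known exactly. Their poses are not given: they have to be found in the camera images.
- probe_grip (a point): Loose survey probe (0.2 to 0.4 kg), lying level: x runs along it to its round yellow head, z up. This point is the middle of its 214 mm length and balance, half-way up its orange handle with a black band, 30 mm above what it lies on. The handle is a bar 30 mm wide (y), 34 mm high, from 25 mm ahead to 107 mm behind this point, underside 13 mm clear of the pad.
- probe_window (a point): Centre of the round sensing window, the flat underside of the probe's yellow head (64 mm across, 24 mm high): 75 mm ahead (x) of probe_grip and 30 mm below it. Axes as for probe_grip; the window looks along -z. A black foot 46 mm wide, 16 mm high, is under the probe's rear end.
- source_red (a point): Centre of the top face of the red source: a red disc 40 mm across on a loose black round base 54 mm across, 22 mm high in all, z up. Three others differ only in colour (yellow, green, blue) and stand at least about 70 mm away, centre to centre; they are not wanted.
- pad_top (a point): Centre of the top of the probe's black rubber pad, fixed to the table: 270 mm (x) by 120 mm (y), 8 mm thick, z up. The probe starts on it, lying along its x, head towards +x; it may be laid back either way round.
Not all that is in view belongs to the job. Leave any purple look-alike of the part that bears source_red alone. What is shaped like the part that bears probe_grip but turquoise is not meant.

How it is judged:
By the outcome, as a careful person would: the job done as asked, in the order asked, and still so for the second after the job is handed in, with the robot touching nothing.
It also fails if it takes over 48 s, if anything falls off the work surface, if the arm or the gripper's body presses on something with over 40 N, if the wrist force passes 120 N, or if a joint passes its speed limit or range.

## Working session

There is one attempt and no reset: what is moved stays moved. The work goes in short steps, Python scripts to look and compute and a tool call to move; the robot and the scene stay as the last step left them, time stands still between calls to the robot, and variables do not carry over. Pictures are saved under pics/ and viewed, about 8 in all and at most 12, crops included, and the job is handed in when it is done.

Besides the shell and the picture viewer there is one more tool, called after "Emit:" as name(argument=value, ...) on one line, values as JSON. drive_tool: Moves the arm, as the interface text tells. Its arguments: {"type":"object","properties":{"moves":{"type":"array","items":{"type":"object","properties":{"tx":{"type":"number"},"ty":{"type":"number"},"tz":{"type":"number"},"wx":{"type":"number"},"wy":{"type":"number"},"wz":{"type":"number"},"hand":{"type":"number"}}}},"grip_force":{"type":"number"}},"required":["moves"]}

```bash
mkdir -p pics; ls
python3 - <<'E'
from bench import status,cams
import cv2,numpy as np
np.set_printoptions(precision=4,suppress=True)
print(status.read_state())
for n in("scene","top"):
    d=cams.get_image(n);cv2.imwrite(f"pics/{n}0.png",d["color"]);print(n,d["K"],d["R"],d["t"],-d["R"].T@d["t"])
E
```

```text
pics
{'clock': 0.0, 'joints': array([-1.115 ,  0.3142, -0.0481,  1.2102,  0.    ,  1.5708]), 'qvel': array([ 0.0006,  0.001 ,  0.0012, -0.0001, -0.0006,  0.0012]), 'tau': array([ -0.0009, -53.9584,  33.9749,   0.0192,   0.0001,   0.    ]), 'ee_pos': array([ 0.2639, -0.5382,  0.2304]), 'tool_rot': array([-0.6887, -0.1604,  0.689 , -0.1592]), 'wrist_force': array([-0.2424,  0.1351,  0.2403]), 'torque': array([0.0182, 0.032 , 0.0684]), 'gripper_width': 0.0853872588748443}
scene [[418.5154   0.     282.3178]
 [  0.     418.5154 217.3424]
 [  0.       0.       1.    ]] [[ 0.1433  0.9897 -0.0065]
 [ 0.7279 -0.1098 -0.6769]
 [-0.6706  0.0923 -0.7361]] [-0.1258 -0.2903  1.354 ] [ 1.1373 -0.0324  0.7993]
top [[410.8389   0.     284.1962]
 [  0.     410.8389 207.189 ]
 [  0.       0.       1.    ]] [[-0.0217 -0.9997  0.0127]
 [-0.9984  0.021  -0.0521]
 [ 0.0518 -0.0138 -0.9986]] [0.0661 0.462  0.8629] [0.418  0.0682 0.8848]
```

View pics/scene0.png

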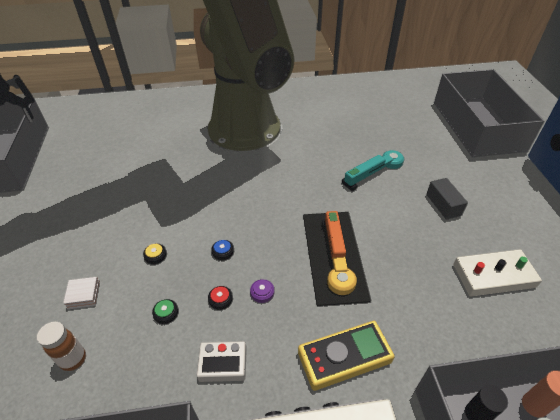

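View pics/top0.png

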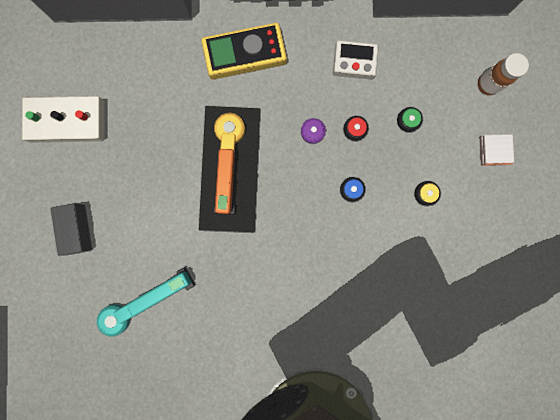

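Scene view: the probe lies on its black pad, with its head at (342,278) in scene and (229,127) in top. The turquoise look-alike is at top (150,300). The sources in top are red (356,127), purple look-alike (313,130), blue (353,189), green (410,118) and yellow (428,193). Other red bits are meter buttons, not discs on round black bases. The red disc at (356,127) fits, so I'll measure it and confirm in one crop.

```bash
cat > h.py <<'E'
import cv2,numpy as np
np.set_printoptions(precision=4,suppress=True)
def ray(d,p):
    v=d["R"].T@np.linalg.inv(d["K"])@np.array([p[0],p[1],1.]);return -d["R"].T@d["t"],v/np.linalg.norm(v)
def plane(d,p,z):
    c,v=ray(d,p);return c+v*(z-c[2])/v[2]
def tri(d1,p1,d2,p2):
    A=0;b=0;P=[ray(d1,p1),ray(d2,p2)]
    for c,v in P:
        M=np.eye(3)-np.outer(v,v);A=A+M;b=b+M@c
    X=np.linalg.solve(A,b);return X,[np.linalg.norm(np.cross(v,X-c)) for c,v in P]
def mask(im,kind):
    h=cv2.cvtColor(im,cv2.COLOR_BGR2HSV);H,S,V=cv2.split(h)
    r={"red":((H<5)|(H>174))&(S>150)&(V>90),"orange":(H>=5)&(H<16)&(S>130)&(V>90),"yellow":(H>=17)&(H<33)&(S>100)&(V>100),
       "black":(V<45)}[kind]
    return r.astype(np.uint8)*255
def blob(im,kind,near,rad=30):
    m=mask(im,kind);roi=np.zeros_like(m);cv2.circle(roi,near,rad,255,-1)
    cs,_=cv2.findContours(m&roi,cv2.RETR_EXTERNAL,cv2.CHAIN_APPROX_NONE)
    return max(cs,key=cv2.contourArea)
E
python3 - <<'E'
from h import *
from bench import cams
S=cams.get_image("scene");T=cams.get_image("top")
for k,ps,pt,r in(("red",(220,296),(356,127),18),("orange",(336,238),(225,182),45),("yellow",(342,278),(229,127),20),("black",(335,255),(230,168),80)):
    c1=blob(S["color"],k,ps,r);c2=blob(T["color"],k,pt,r)
    out=[]
    for c in(c1,c2):
        h=cv2.convexHull(c);out.append((cv2.fitEllipse(h),cv2.minAreaRect(h),cv2.boxPoints(cv2.minAreaRect(h))))
    print(k,"scene ell",out[0][0],"\n top ell",out[1][0],"\n top box",out[1][1],out[1][2].tolist(), "\n tri(ellipse)",*tri(S,out[0][0][0],T,out[1][0][0]))
    if k=="black":
        for d,c in((S,c1),(T,c2)):
            q=cv2.approxPolyDP(cv2.convexHull(c),6,True)[:,0];print("pad corners",q.tolist(),[plane(d,p,.008)[:2].round(4).tolist() for p in q])
a=cv2.resize(S["color"][200:330,130:400],None,fx=2.9,fy=2.9,interpolation=cv2.INTER_CUBIC)
b=cv2.resize(T["color"][90:245,190:400],None,fx=1.35*2.76,fy=1.35*2.76/2.6,interpolation=cv2.INTER_CUBIC)
w=783
a=cv2.resize(S["color"][205:315,130:390],(780,330));b=cv2.resize(T["color"][95:240,190:450],(480,268))
cv=np.zeros((600,780,3),np.uint8);cv[:330]=a;cv[331:599,:480]=b;cv2.imwrite("pics/crop1.png",cv)
E
```

```text
red scene ell ((219.21563720703125, 294.0025329589844), (15.801653861999512, 18.746408462524414), 70.81379699707031) 
 top ell ((356.7011413574219, 126.3311538696289), (18.715286254882812, 18.981861114501953), 40.481632232666016) 
 top box ((357.0, 126.0), (18.0, 18.0), 90.0) [[348.0, 117.0], [366.0, 117.0], [366.0, 135.0], [348.0, 135.0]] 
 tri(ellipse) [ 0.6318 -0.1019  0.0223] [np.float64(0.0001693473794204935), np.float64(0.000169347379420549)]
orange scene ell ((335.091552734375, 234.5662384033203), (17.610567092895508, 52.85301971435547), 170.18173217773438) 
 top ell ((223.8137664794922, 178.39581298828125), (17.05207633972168, 96.26274871826172), 3.08847975730896) 
 top box ((223.68826293945312, 180.9470672607422), (15.250211715698242, 64.71035766601562), 3.7313966751098633) [[213.97366333007812, 212.7374267578125], [218.18496704101562, 148.16424560546875], [233.40286254882812, 149.15670776367188], [229.19155883789062, 213.72988891601562]] 
 tri(ellipse) [0.5231 0.1783 0.0448] [np.float64(0.0009449075605074962), np.float64(0.0009449075605075208)]
yellow scene ell ((341.623077
[... 711 characters left out ...]
233.47042846679688, 180.89627075195312), (11.395598411560059, 77.76641082763672), 2.3660173416137695) 
 top box ((235.68394470214844, 178.68719482421875), (7.287564754486084, 71.50922393798828), 4.899092674255371) [[229.0, 214.0], [235.10696411132812, 142.75201416015625], [242.36788940429688, 143.3743896484375], [236.26092529296875, 214.62237548828125]] 
 tri(ellipse) [ 0.5461  0.198  -0.1656] [np.float64(0.01579265927815374), np.float64(0.01579265927815371)]
pad corners [[369, 301], [317, 305], [315, 290], [354, 268]] [[0.6881, 0.2172], [0.6812, 0.1039], [0.6435, 0.107], [0.5983, 0.2077]]
pad corners [[238, 143], [237, 206], [229, 214]] [[0.6039, 0.1525], [0.4681, 0.1568], [0.4514, 0.1741]]
```

View pics/crop1.png

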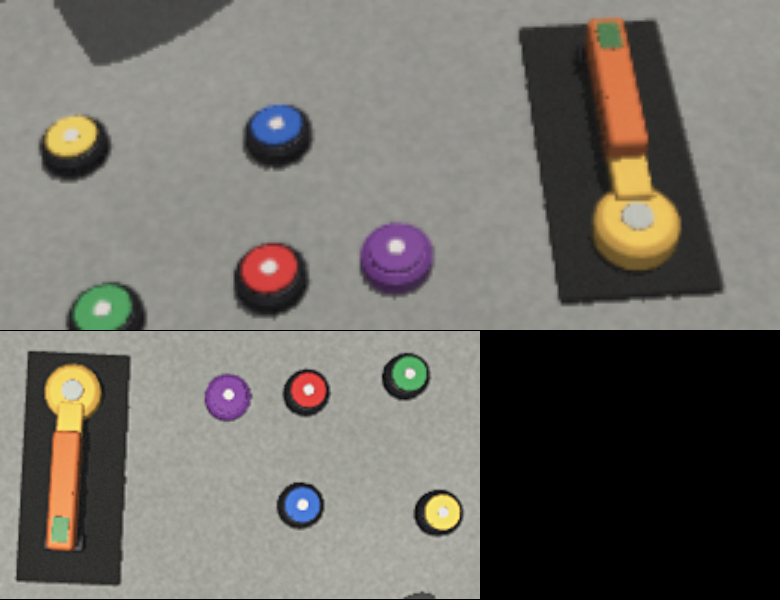

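The red disc on a black base at top (356,127), scene (219,294) is confirmed. The purple one beside it is wholly purple. The orange and yellow probe is on the pad. Next: head spot, handle top face and pad corners.

Run:
```python
from h import *
from bench import cams
S=cams.get_image("scene");T=cams.get_image("top")
def spot(im,c,r=11):
    h=cv2.cvtColor(im,cv2.COLOR_BGR2HSV);m=((h[...,1]<60)&(h[...,2]>110)).astype(np.uint8)*255
    roi=np.zeros_like(m);cv2.circle(roi,c,r,255,-1);M=cv2.moments(m&roi,True);return (M["m10"]/M["m00"],M["m01"]/M["m00"]),M["m00"]
a=spot(S["color"],(342,277));b=spot(T["color"],(229,127));print("headspot",a,b,*tri(S,a[0],T,b[0]))
for n,d,k in(("S",S,(336,238)),("T",T,(225,182))):
    q=cv2.approxPolyDP(cv2.convexHull(blob(d["color"],"orange",k,45)),3,True)[:,0]
    print(n,"handle",[(p.tolist(),plane(d,p,.055)[:2].round(4).tolist()) for p in q])
for n,d,c,r in(("S",S,(335,258),60),("T",T,(230,168),72)):
    g=cv2.cvtColor(d["color"],cv2.COLOR_BGR2HSV);m=((g[...,2]<70)|(g[...,1]>100)).astype(np.uint8)*255
    roi=np.zeros_like(m);cv2.circle(roi,c,r,255,-1);m=cv2.morphologyEx(m&roi,cv2.MORPH_OPEN,np.ones((5,5),np.uint8))
    x=max(cv2.findContours(m,cv2.RETR_EXTERNAL,cv2.CHAIN_APPROX_NONE)[0],key=cv2.contourArea)
    q=cv2.approxPolyDP(cv2.convexHull(x),6,True)[:,0];P=np.array([plane(d,p,.008)[:2] for p in q])
    print(n,"pad",q.tolist(),P.tolist(),P.mean(0))
```

```text
headspot ((342.16901408450707, 276.4366197183099), 71.0) ((228.80612244897958, 126.58163265306122), 98.0) [0.6336 0.1687 0.033 ] [np.float64(0.00014203605027054574), np.float64(0.00014203605027049055)]
S handle [([336, 211], [0.458, 0.1939]), ([345, 254], [0.5902, 0.1834]), ([333, 257], [0.5944, 0.1551]), ([326, 213], [0.4609, 0.1683])]
T handle [([231, 149], [0.5818, 0.1624]), ([229, 212], [0.4537, 0.1684]), ([218, 213], [0.4521, 0.1906]), ([218, 152], [0.5762, 0.1889])]
S pad [[347, 212], [369, 301], [317, 305], [304, 215]] [[0.4228181030218884, 0.23554290507318482], [0.6881149894779549, 0.21723123479444256], [0.6812349703268388, 0.10390055058573504], [0.4166308283969363, 0.12333454107370588]] [0.5522 0.17  ]
T pad [[205, 106], [259, 109], [254, 231], [199, 229]] [[0.6858800830320401, 0.22243247790411164], [0.6772207796794076, 0.1060235473519932], [0.4140917671994191, 0.1215244479041992], [0.420875411280842, 0.23824573986493663]] [0.5495 0.1721]
```

```bash
cat > go.py <<'E'
import sys,numpy as np
from scipy.spatial.transform import Rotation as R
from bench import status
np.set_printoptions(precision=4,suppress=True)
# goal: x y z yaw(deg) of the probe x axis; tool x down, tool y = +-probe y (nearest)
def show(x,y,z,yaw):
    s=status.read_state();q=R.from_quat(s["tool_rot"]);M=q.as_matrix();c,n=np.cos(np.radians(yaw)),np.sin(np.radians(yaw))
    px,py=np.array([c,n,0]),np.array([-n,c,0]);d=np.array([0,0,-1.])
    best=min((np.column_stack([d,g*py,np.cross(d,g*py)]) for g in(1,-1)),key=lambda G:(q.inv()*R.from_matrix(G)).magnitude())
    w=(q.inv()*R.from_matrix(best)).as_rotvec(degrees=True)
    print("t",round(s["clock"],2),"tcp",s["ee_pos"],"w",round(s["gripper_width"],4),"F",s["wrist_force"],"q",s["joints"])
    print("tool axes\n",M);print("turn deg (tool)",w,"shift (tool now)",M.T@(np.array([x,y,z])-s["ee_pos"]),"shift(tool at goal)",best.T@(np.array([x,y,z])-s["ee_pos"]))
if __name__=="__main__":show(*map(float,sys.argv[1:5]))
E
python3 go.py .5588 .1742 .13 -4.2
```

```text
t 0.3 tcp [ 0.264  -0.5386  0.231 ] w 0.0854 F [ 0.0172  0.0599 -0.244 ] q [-1.1151  0.3138 -0.0474  1.2102  0.      1.5708]
tool axes
 [[-0.0002  0.4401 -0.8979]
 [ 0.0005 -0.8979 -0.4401]
 [-1.     -0.0006 -0.    ]]
turn deg (tool) [30.3118  0.0078  0.0327] shift (tool now) [ 0.1013 -0.5102 -0.5784] shift(tool at goal) [ 0.101  -0.7325 -0.2418]
```

Emit:
drive_tool(moves=[{"ty":-0.026,"tz":-0.029},{"ty":-0.026,"tz":-0.029},{"ty":-0.026,"tz":-0.029},{"ty":-0.026,"tz":-0.029},{"ty":-0.026,"tz":-0.029},{"ty":-0.026,"tz":-0.029},{"ty":-0.026,"tz":-0.029},{"ty":-0.026,"tz":-0.029}])

```text
validation failed for argument at $.mo...
```

Emit:
drive_tool(moves=[{"ty":-0.026,"tz":-0.029},{"ty":-0.026,"tz":-0.029},{"ty":-0.026,"tz":-0.029},{"ty":-0.026,"tz":-0.029},{"ty":-0.026,"tz":-0.029},{"ty":-0.026,"tz":-0.029},{"ty":-0.026,"tz":-0.029},{"ty":-0.026,"tz":-0.029}])

```text
validation failed for argument at $.mo...
```

```bash
python3 go.py .5588 .1742 .13 -4.2
```

```text
t 0.3 tcp [ 0.264  -0.5386  0.231 ] w 0.0854 F [ 0.0172  0.0599 -0.244 ] q [-1.1151  0.3138 -0.0474  1.2102  0.      1.5708]
tool axes
 [[-0.0002  0.4401 -0.8979]
 [ 0.0005 -0.8979 -0.4401]
 [-1.     -0.0006 -0.    ]]
turn deg (tool) [30.3118  0.0078  0.0327] shift (tool now) [ 0.1013 -0.5102 -0.5784] shift(tool at goal) [ 0.101  -0.7325 -0.2418]
```

All keys are needed in each row.

Emit:
drive_tool(moves=[{"tx":0,"ty":-0.026,"tz":-0.029,"wx":0,"wy":0,"wz":0,"hand":0},{"tx":0,"ty":-0.026,"tz":-0.029,"wx":0,"wy":0,"wz":0,"hand":0},{"tx":0,"ty":-0.026,"tz":-0.029,"wx":0,"wy":0,"wz":0,"hand":0},{"tx":0,"ty":-0.026,"tz":-0.029,"wx":0,"wy":0,"wz":0,"hand":0},{"tx":0,"ty":-0.026,"tz":-0.029,"wx":0,"wy":0,"wz":0,"hand":0},{"tx":0,"ty":-0.026,"tz":-0.029,"wx":0,"wy":0,"wz":0,"hand":0},{"tx":0,"ty":-0.026,"tz":-0.029,"wx":0,"wy":0,"wz":0,"hand":0},{"tx":0,"ty":-0.026,"tz":-0.029,"wx":0,"wy":0,"wz":0,"hand":0}])

```text
clock: 0.97
ee_pos: [0.3827, -0.2462, 0.2286]
tool_rot: [-0.69, -0.154, 0.69, -0.156]
wrist_force: [-0.2, 0.4, 0.6]
gripper_width: 0.0855
```

Emit:
drive_tool(moves=[{"tx":0,"ty":-0.026,"tz":-0.029,"wx":0,"wy":0,"wz":0,"hand":0},{"tx":0,"ty":-0.026,"tz":-0.029,"wx":0,"wy":0,"wz":0,"hand":0},{"tx":0,"ty":-0.026,"tz":-0.029,"wx":0,"wy":0,"wz":0,"hand":0},{"tx":0,"ty":-0.026,"tz":-0.029,"wx":0,"wy":0,"wz":0,"hand":0},{"tx":0,"ty":-0.026,"tz":-0.029,"wx":0,"wy":0,"wz":0,"hand":0},{"tx":0,"ty":-0.026,"tz":-0.029,"wx":0,"wy":0,"wz":0,"hand":0},{"tx":0,"ty":-0.026,"tz":-0.029,"wx":0,"wy":0,"wz":0,"hand":0},{"tx":0,"ty":-0.026,"tz":-0.029,"wx":0,"wy":0,"wz":0,"hand":0}])

```text
clock: 1.63
ee_pos: [0.5065, 0.0566, 0.2301]
tool_rot: [0.692, 0.153, -0.688, 0.156]
wrist_force: [1.8, -0.8, -0.5]
gripper_width: 0.0855
```

```bash
python3 go.py .5588 .1742 .13 -4.2
```

```text
t 1.63 tcp [0.5065 0.0566 0.2301] w 0.0855 F [ 1.7733 -0.8366 -0.4569] q [ 0.1143  0.1396 -0.2703  1.1554 -0.0045  2.8148]
tool axes
 [[ 0.006   0.4268 -0.9043]
 [-0.0039 -0.9043 -0.4269]
 [-1.      0.0061 -0.0038]]
turn deg (tool) [29.4677 -0.3007 -0.2838] shift (tool now) [ 0.1    -0.0846 -0.0971] shift(tool at goal) [ 0.1001 -0.1211 -0.0436]
```

The nearest turn would exceed joint 6's range, so I'll use the half-turn equivalent: −150.5° about the tool x axis.

Emit:
drive_tool(moves=[{"tx":0,"ty":0,"tz":0,"wx":-6.4,"wy":0,"wz":0,"hand":0},{"tx":0,"ty":0,"tz":0,"wx":-6.4,"wy":0,"wz":0,"hand":0},{"tx":0,"ty":0,"tz":0,"wx":-6.4,"wy":0,"wz":0,"hand":0},{"tx":0,"ty":0,"tz":0,"wx":-6.4,"wy":0,"wz":0,"hand":0},{"tx":0,"ty":0,"tz":0,"wx":-6.4,"wy":0,"wz":0,"hand":0},{"tx":0,"ty":0,"tz":0,"wx":-6.4,"wy":0,"wz":0,"hand":0},{"tx":0,"ty":0,"tz":0,"wx":-6.4,"wy":0,"wz":0,"hand":0},{"tx":0,"ty":0,"tz":0,"wx":-6.4,"wy":0,"wz":0,"hand":0}])

```text
clock: 2.3
ee_pos: [0.5092, 0.068, 0.2294]
tool_rot: [0.545, 0.451, -0.542, 0.454]
wrist_force: [0.6, -0.7, -0.5]
gripper_width: 0.0854
```

Emit:
drive_tool(moves=[{"tx":0,"ty":0,"tz":0,"wx":-6.4,"wy":0,"wz":0,"hand":0},{"tx":0,"ty":0,"tz":0,"wx":-6.4,"wy":0,"wz":0,"hand":0},{"tx":0,"ty":0,"tz":0,"wx":-6.4,"wy":0,"wz":0,"hand":0},{"tx":0,"ty":0,"tz":0,"wx":-6.4,"wy":0,"wz":0,"hand":0},{"tx":0,"ty":0,"tz":0,"wx":-6.4,"wy":0,"wz":0,"hand":0},{"tx":0,"ty":0,"tz":0,"wx":-6.4,"wy":0,"wz":0,"hand":0},{"tx":0,"ty":0,"tz":0,"wx":-6.4,"wy":0,"wz":0,"hand":0},{"tx":0,"ty":0,"tz":0,"wx":-6.4,"wy":0,"wz":0,"hand":0}])

```text
clock: 2.97
ee_pos: [0.5087, 0.0681, 0.2293]
tool_rot: [0.28, 0.647, -0.279, 0.652]
wrist_force: [0.1, -0.3, -0.1]
gripper_width: 0.0851
```

Emit:
drive_tool(moves=[{"tx":0,"ty":0,"tz":0,"wx":-6.4,"wy":0,"wz":0,"hand":0},{"tx":0,"ty":0,"tz":0,"wx":-6.4,"wy":0,"wz":0,"hand":0},{"tx":0,"ty":0,"tz":0,"wx":-6.4,"wy":0,"wz":0,"hand":0},{"tx":0,"ty":0,"tz":0,"wx":-6.4,"wy":0,"wz":0,"hand":0},{"tx":0,"ty":0,"tz":0,"wx":-6.4,"wy":0,"wz":0,"hand":0},{"tx":0,"ty":0,"tz":0,"wx":-6.4,"wy":0,"wz":0,"hand":0},{"tx":0,"ty":0,"tz":0,"wx":-6.4,"wy":0,"wz":0,"hand":0},{"tx":0,"ty":0,"tz":0,"wx":0,"wy":0,"wz":0,"hand":0}])

```text
clock: 3.63
ee_pos: [0.5082, 0.068, 0.2293]
tool_rot: [-0.005, 0.705, 0.005, 0.709]
wrist_force: [-0.9, -0.2, 0.3]
gripper_width: 0.0855
```

```bash
python3 go.py .5588 .1742 .13 -4.2
```

```text
t 3.63 tcp [0.5082 0.068  0.2293] w 0.0855 F [-0.9102 -0.1604  0.2741] q [ 0.1342  0.1451 -0.2657  1.1536 -0.0017  0.1203]
tool axes
 [[ 0.0066 -0.0138  0.9999]
 [-0.0008  0.9999  0.0138]
 [-1.     -0.0009  0.0065]]
turn deg (tool) [4.9923 0.3768 0.0352] shift (tool now) [0.0995 0.1055 0.0514] shift(tool at goal) [0.0993 0.1096 0.0427]
```

Emit:
drive_tool(moves=[{"tx":0,"ty":0,"tz":0,"wx":5.0,"wy":0.4,"wz":0,"hand":0},{"tx":0.017,"ty":0.018,"tz":0.007,"wx":0,"wy":0,"wz":0,"hand":0},{"tx":0.017,"ty":0.018,"tz":0.007,"wx":0,"wy":0,"wz":0,"hand":0},{"tx":0.017,"ty":0.018,"tz":0.007,"wx":0,"wy":0,"wz":0,"hand":0},{"tx":0.017,"ty":0.018,"tz":0.007,"wx":0,"wy":0,"wz":0,"hand":0},{"tx":0.017,"ty":0.018,"tz":0.007,"wx":0,"wy":0,"wz":0,"hand":0},{"tx":0.017,"ty":0.018,"tz":0.007,"wx":0,"wy":0,"wz":0,"hand":0},{"tx":0,"ty":0,"tz":0,"wx":0,"wy":0,"wz":0,"hand":0}])

```text
clock: 4.3
ee_pos: [0.564, 0.1751, 0.1256]
tool_rot: [0.039, 0.704, -0.039, 0.708]
wrist_force: [-0.6, -0.2, 0.4]
gripper_width: 0.0856
```

```bash
python3 go.py .5588 .1742 .019 -4.2; python3 -c "
from bench import cams;import cv2
cv2.imwrite('pics/s1.png',cv2.resize(cams.get_image('scene')['color'][120:340,220:460],None,fx=2.7,fy=2.7))"
```

```text
t 4.3 tcp [0.564  0.1751 0.1256] w 0.0856 F [-0.5888 -0.225   0.4427] q [ 0.302   0.3526 -0.2407  0.972  -0.0018  0.4113]
tool axes
 [[ 0.0057  0.1091  0.994 ]
 [-0.0001  0.994  -0.1091]
 [-1.      0.0005  0.0057]]
turn deg (tool) [-2.0611  0.3282 -0.0255] shift (tool now) [ 0.1066 -0.0015 -0.0056] shift(tool at goal) [ 0.1066 -0.0013 -0.0051]
```

View pics/s1.png

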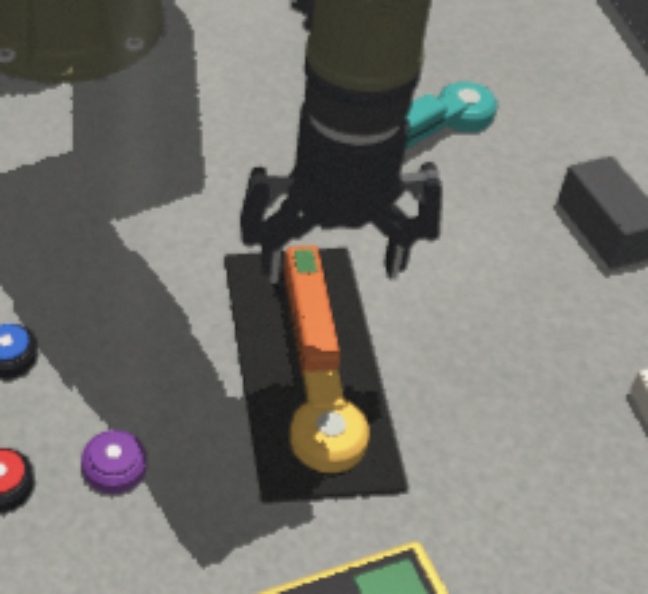

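The crop shows the open gripper above the handle, straddling it, with fingertips at crop (272,265) and (398,262). Now descend.

Emit:
drive_tool(moves=[{"tx":0.015,"ty":-0.001,"tz":-0.005,"wx":-2.0,"wy":0.3,"wz":0,"hand":0},{"tx":0.016,"ty":0,"tz":0,"wx":0,"wy":0,"wz":0,"hand":0},{"tx":0.016,"ty":0,"tz":0,"wx":0,"wy":0,"wz":0,"hand":0},{"tx":0.016,"ty":0,"tz":0,"wx":0,"wy":0,"wz":0,"hand":0},{"tx":0.012,"ty":0,"tz":0,"wx":0,"wy":0,"wz":0,"hand":0},{"tx":0.008,"ty":0,"tz":0,"wx":0,"wy":0,"wz":0,"hand":0},{"tx":0,"ty":0,"tz":0,"wx":0,"wy":0,"wz":0,"hand":0},{"tx":0,"ty":0,"tz":0,"wx":0,"wy":0,"wz":0,"hand":0}])

```text
clock: 5.02
ee_pos: [0.5605, 0.1697, 0.0477]
tool_rot: [0.032, 0.704, -0.032, 0.709]
wrist_force: [0.1, -0.8, 0.1]
gripper_width: 0.0855
```

```bash
python3 go.py .5588 .1742 .019 -4.2
```

```text
t 5.02 tcp [0.5605 0.1697 0.0477] w 0.0855 F [ 0.0612 -0.7691  0.0642] q [ 0.2957  0.4168 -0.3439  0.8039 -0.0032  0.3862]
tool axes
 [[ 0.0068  0.0903  0.9959]
 [-0.0012  0.9959 -0.0903]
 [-1.     -0.0006  0.0069]]
turn deg (tool) [-0.9832  0.3963  0.039 ] shift (tool now) [ 0.0287  0.0044 -0.0023] shift(tool at goal) [ 0.0287  0.0044 -0.002 ]
```

Emit:
drive_tool(moves=[{"tx":0.01,"ty":0.004,"tz":-0.002,"wx":-1.0,"wy":0.4,"wz":0,"hand":0},{"tx":0.008,"ty":0,"tz":0,"wx":0,"wy":0,"wz":0,"hand":0},{"tx":0.006,"ty":0,"tz":0,"wx":0,"wy":0,"wz":0,"hand":0},{"tx":0.004,"ty":0,"tz":0,"wx":0,"wy":0,"wz":0,"hand":0},{"tx":0.002,"ty":0,"tz":0,"wx":0,"wy":0,"wz":0,"hand":0},{"tx":0,"ty":0,"tz":0,"wx":0,"wy":0,"wz":0,"hand":0},{"tx":0,"ty":0,"tz":0,"wx":0,"wy":0,"wz":0,"hand":0},{"tx":0,"ty":0,"tz":0,"wx":0,"wy":0,"wz":0,"hand":0}])

```text
clock: 5.68
ee_pos: [0.5609, 0.1745, 0.0177]
tool_rot: [0.026, 0.705, -0.026, 0.708]
wrist_force: [0.3, 0.8, -0.0]
gripper_width: 0.0854
```

```bash
python3 go.py .5588 .1742 .019 -4.2
```

```text
t 5.68 tcp [0.5609 0.1745 0.0177] w 0.0854 F [ 0.3096  0.8358 -0.0049] q [ 0.302   0.4557 -0.3637  0.7481 -0.0006  0.3748]
tool axes
 [[ 0.0033  0.0728  0.9973]
 [ 0.0004  0.9973 -0.0728]
 [-1.      0.0007  0.0032]]
turn deg (tool) [ 0.0279  0.1849 -0.0379] shift (tool now) [-0.0013 -0.0005 -0.002 ] shift(tool at goal) [-0.0013 -0.0005 -0.002 ]
```

Emit:
drive_tool(grip_force=60, moves=[{"tx":-0.001,"ty":0,"tz":-0.001,"wx":0,"wy":0,"wz":0,"hand":0.4},{"tx":0,"ty":0,"tz":0,"wx":0,"wy":0,"wz":0,"hand":0.6},{"tx":0,"ty":0,"tz":0,"wx":0,"wy":0,"wz":0,"hand":1},{"tx":0,"ty":0,"tz":0,"wx":0,"wy":0,"wz":0,"hand":1},{"tx":0,"ty":0,"tz":0,"wx":0,"wy":0,"wz":0,"hand":1},{"tx":0,"ty":0,"tz":0,"wx":0,"wy":0,"wz":0,"hand":1},{"tx":0,"ty":0,"tz":0,"wx":0,"wy":0,"wz":0,"hand":1},{"tx":0,"ty":0,"tz":0,"wx":0,"wy":0,"wz":0,"hand":1}])

```text
clock: 6.35
ee_pos: [0.5605, 0.1746, 0.02]
tool_rot: [0.026, 0.705, -0.026, 0.708]
wrist_force: [-0.2, -0.6, -0.1]
gripper_width: 0.0294
```

```bash
python3 go.py .5588 .1742 .075 -4.2
```

```text
t 6.35 tcp [0.5605 0.1746 0.02  ] w 0.0294 F [-0.2198 -0.6441 -0.0599] q [ 0.3025  0.4513 -0.3646  0.75   -0.0011  0.3757]
tool axes
 [[ 0.005   0.0731  0.9973]
 [ 0.0005  0.9973 -0.0731]
 [-1.      0.0008  0.005 ]]
turn deg (tool) [ 0.0073  0.2853 -0.0471] shift (tool now) [-0.055  -0.0004 -0.0014] shift(tool at goal) [-0.055  -0.0005 -0.0017]
```

Emit:
drive_tool(moves=[{"tx":-0.004,"ty":0,"tz":0,"wx":0,"wy":0,"wz":0,"hand":1},{"tx":-0.008,"ty":0,"tz":0,"wx":0,"wy":0,"wz":0,"hand":1},{"tx":-0.012,"ty":0,"tz":0,"wx":0,"wy":0,"wz":0,"hand":1},{"tx":-0.014,"ty":0,"tz":0,"wx":0,"wy":0,"wz":0,"hand":1},{"tx":-0.014,"ty":0,"tz":0,"wx":0,"wy":0,"wz":0,"hand":1},{"tx":-0.012,"ty":0,"tz":0,"wx":0,"wy":0,"wz":0,"hand":1},{"tx":-0.008,"ty":0,"tz":0,"wx":0,"wy":0,"wz":0,"hand":1},{"tx":0,"ty":0,"tz":0,"wx":0,"wy":0,"wz":0,"hand":1}])

```text
clock: 7.02
ee_pos: [0.556, 0.1735, 0.0943]
tool_rot: [0.025, 0.708, -0.026, 0.705]
wrist_force: [0.9, 0.2, -3.8]
gripper_width: 0.0291
```

```bash
python3 go.py .557 -.0965 .090 -4.2
python3 - <<'E'
from h import *
from bench import cams
S=cams.get_image("scene");T=cams.get_image("top")
def spot(im,c,r=30):
    y=cv2.dilate(mask(im,"yellow"),np.ones((3,3)));h=cv2.cvtColor(im,cv2.COLOR_BGR2HSV)
    m=((h[...,1]<60)&(h[...,2]>110)).astype(np.uint8)*255
    x0,y0,w,hh=cv2.boundingRect(blob(im,"yellow",c,r));k=np.zeros_like(m);cv2.ellipse(k,(x0+w//2,y0+hh//2),(w//4,hh//4),0,0,360,255,-1)
    print(x0,y0,w,hh);M=cv2.moments(m&k,True);return (M["m10"]/M["m00"],M["m01"]/M["m00"]),M["m00"]
a=spot(S["color"],(342,260));b=spot(T["color"],(227,122));print("headspot",a,b,*tri(S,a[0],T,b[0]))
cv=np.hstack([cv2.resize(S["color"][150:330,250:410],None,fx=2.4,fy=2.4),cv2.resize(T["color"][70:250,150:310],None,fx=2.4,fy=2.4)]);cv2.imwrite("pics/lift.png",cv)
E
```

```text
t 7.02 tcp [0.556  0.1735 0.0943] w 0.0291 F [ 0.8676  0.2322 -3.8083] q [ 0.3027  0.3728 -0.2892  0.9128 -0.0006  0.3757]
tool axes
 [[-0.0036  0.0729  0.9973]
 [-0.0018  0.9973 -0.0729]
 [-1.     -0.002  -0.0035]]
turn deg (tool) [ 0.022  -0.1984  0.1158] shift (tool now) [ 0.0048 -0.2692  0.0207] shift(tool at goal) [ 0.0043 -0.2692  0.0207]
330 235 30 39
223 105 20 30
headspot ((347.8235294117647, 252.58823529411765), 17.0) ((229.15384615384616, 119.07692307692308), 13.0) [0.6295 0.1658 0.1127] [np.float64(0.007363523846843004), np.float64(0.007363523846842949)]
```

View pics/lift.png

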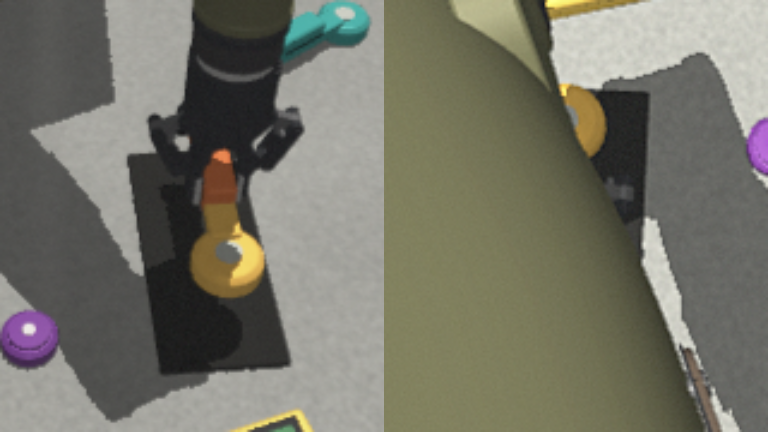

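The probe is lifted and level-looking, with its head spot at crop (229,252). The arm hides most of it in the top view. Now to the source, staying high.

Emit:
drive_tool(moves=[{"tx":0,"ty":-0.01,"tz":0.001,"wx":0,"wy":-0.2,"wz":0.1,"hand":1},{"tx":0,"ty":-0.02,"tz":0.002,"wx":0,"wy":0,"wz":0,"hand":1},{"tx":0,"ty":-0.03,"tz":0.003,"wx":0,"wy":0,"wz":0,"hand":1},{"tx":0,"ty":-0.03,"tz":0.003,"wx":0,"wy":0,"wz":0,"hand":1},{"tx":0,"ty":-0.03,"tz":0.003,"wx":0,"wy":0,"wz":0,"hand":1},{"tx":0,"ty":-0.03,"tz":0.003,"wx":0,"wy":0,"wz":0,"hand":1},{"tx":0,"ty":-0.025,"tz":0.002,"wx":0,"wy":0,"wz":0,"hand":1},{"tx":0,"ty":-0.015,"tz":0.001,"wx":0,"wy":0,"wz":0,"hand":1}])

```text
clock: 7.78
ee_pos: [0.5538, -0.0262, 0.085]
tool_rot: [0.022, 0.711, -0.024, 0.703]
wrist_force: [-0.3, 0.1, -3.3]
gripper_width: 0.0292
```

```bash
python3 go.py .5587 -.096 .064 -4.2
```

```text
t 7.78 tcp [ 0.5538 -0.0262  0.085 ] w 0.0292 F [-0.3122  0.0812 -3.2858] q [-0.0454  0.34   -0.3612  0.8809 -0.0031  0.0194]
tool axes
 [[-0.0115  0.0647  0.9978]
 [-0.0026  0.9979 -0.0647]
 [-0.9999 -0.0033 -0.0113]]
turn deg (tool) [ 0.4905 -0.6454  0.1913] shift (tool now) [ 0.0211 -0.0693  0.0096] shift(tool at goal) [ 0.021  -0.0693  0.01  ]
```

Emit:
drive_tool(moves=[{"tx":0,"ty":-0.012,"tz":0.002,"wx":0.3,"wy":-0.3,"wz":0.1,"hand":1},{"tx":0,"ty":-0.015,"tz":0.003,"wx":0,"wy":-0.2,"wz":0.1,"hand":1},{"tx":0,"ty":-0.015,"tz":0.003,"wx":0,"wy":0,"wz":0,"hand":1},{"tx":0,"ty":-0.012,"tz":0.002,"wx":0,"wy":0,"wz":0,"hand":1},{"tx":0,"ty":-0.008,"tz":0,"wx":0,"wy":0,"wz":0,"hand":1},{"tx":0.002,"ty":-0.003,"tz":0,"wx":0,"wy":0,"wz":0,"hand":1},{"tx":0.002,"ty":0,"tz":0,"wx":0,"wy":0,"wz":0,"hand":1},{"tx":0,"ty":0,"tz":0,"wx":0,"wy":0,"wz":0,"hand":1}])

```text
clock: 8.45
ee_pos: [0.5514, -0.1031, 0.0742]
tool_rot: [0.028, 0.711, -0.028, 0.702]
wrist_force: [0.2, 1.0, -4.4]
gripper_width: 0.0294
```

```bash
python3 go.py .5587 -.096 .064 -4.2
```

```text
t 8.45 tcp [ 0.5514 -0.1031  0.0742] w 0.0294 F [ 0.2487  1.0296 -4.3955] q [-0.1832  0.3632 -0.3555  0.8651 -0.0027 -0.1043]
tool axes
 [[-0.0133  0.0788  0.9968]
 [-0.0003  0.9969 -0.0788]
 [-0.9999 -0.0013 -0.0132]]
turn deg (tool) [-0.3179 -0.7577  0.0742] shift (tool now) [0.0101 0.0076 0.0068] shift(tool at goal) [0.0102 0.0076 0.0067]
```

Emit:
drive_tool(moves=[{"tx":0.001,"ty":0.004,"tz":0.004,"wx":-0.3,"wy":-0.6,"wz":0,"hand":1},{"tx":0.001,"ty":0.003,"tz":0.003,"wx":0,"wy":-0.4,"wz":0,"hand":1},{"tx":0.001,"ty":0,"tz":0,"wx":0,"wy":0,"wz":0,"hand":1},{"tx":0.001,"ty":0,"tz":0,"wx":0,"wy":0,"wz":0,"hand":1},{"tx":0.001,"ty":0,"tz":0,"wx":0,"wy":0,"wz":0,"hand":1},{"tx":0,"ty":0,"tz":0,"wx":0,"wy":0,"wz":0,"hand":1},{"tx":0,"ty":0,"tz":0,"wx":0,"wy":0,"wz":0,"hand":1},{"tx":0,"ty":0,"tz":0,"wx":0,"wy":0,"wz":0,"hand":1}])

```text
clock: 9.12
ee_pos: [0.5597, -0.0919, 0.0683]
tool_rot: [0.024, 0.705, -0.024, 0.709]
wrist_force: [0.0, -0.9, -3.2]
gripper_width: 0.0289
```

```bash
python3 go.py .5587 -.096 .064 -4.2;  python3 - <<'E'
from h import *
from bench import cams
S=cams.get_image("scene");T=cams.get_image("top")
cv2.imwrite("pics/hold.png",np.hstack([cv2.resize(S["color"][210:340,140:270],None,fx=3,fy=3),cv2.resize(T["color"][60:190,290:420],None,fx=3,fy=3)]))
E
```

```text
t 9.12 tcp [ 0.5597 -0.0919  0.0683] w 0.0289 F [ 0.0211 -0.8733 -3.1854] q [-0.1631  0.3653 -0.3678  0.8321  0.0006 -0.0956]
tool axes
 [[ 0.0056  0.0674  0.9977]
 [-0.0003  0.9977 -0.0674]
 [-1.      0.0001  0.0056]]
turn deg (tool) [ 0.333   0.3195 -0.0063] shift (tool now) [ 0.0042 -0.0042 -0.0008] shift(tool at goal) [ 0.0043 -0.0042 -0.0007]
```

View pics/hold.png

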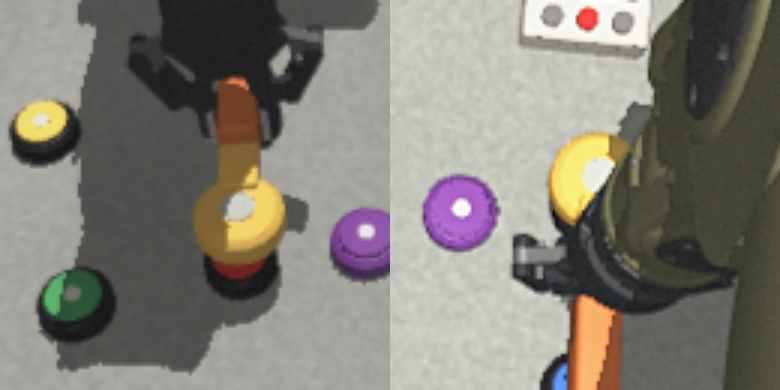

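The hold picture shows the head over the red source: scene crop spot (239,207) is full pixel (219.7,279), and top crop spot (597,173) is (359,117.7). I'll make the fine correction, then rest.

Emit:
drive_tool(moves=[{"tx":0.002,"ty":-0.003,"tz":0,"wx":0.2,"wy":0,"wz":0,"hand":1},{"tx":0.001,"ty":0,"tz":0,"wx":0,"wy":0,"wz":0,"hand":1},{"tx":0,"ty":0,"tz":0,"wx":0,"wy":0,"wz":0,"hand":1},{"tx":0,"ty":0,"tz":0,"wx":0,"wy":0,"wz":0,"hand":1},{"tx":0,"ty":0,"tz":0,"wx":0,"wy":0,"wz":0,"hand":1},{"tx":0,"ty":0,"tz":0,"wx":0,"wy":0,"wz":0,"hand":1},{"tx":0,"ty":0,"tz":0,"wx":0,"wy":0,"wz":0,"hand":1},{"tx":0,"ty":0,"tz":0,"wx":0,"wy":0,"wz":0,"hand":1}])

```text
clock: 9.88
ee_pos: [0.5596, -0.096, 0.0651]
tool_rot: [0.026, 0.705, -0.026, 0.709]
wrist_force: [0.0, 0.6, -4.5]
gripper_width: 0.0295
```

```bash
python3 go.py .5587 -.096 .064 -4.2;  python3 - <<'E'
from h import *
from bench import cams
S=cams.get_image("scene");T=cams.get_image("top")
def spot(im,c,r):
    h=cv2.cvtColor(im,cv2.COLOR_BGR2HSV);m=((h[...,1]<70)&(h[...,2]>110)).astype(np.uint8)*255
    roi=np.zeros_like(m);cv2.circle(roi,c,r,255,-1);m&=roi
    x=max(cv2.findContours(m,cv2.RETR_EXTERNAL,cv2.CHAIN_APPROX_NONE)[0],key=cv2.contourArea)
    b=cv2.boundingRect(x);return (b[0]+(b[2]-1)/2,b[1]+(b[3]-1)/2),b
a=spot(S["color"],(219,280),8);b=spot(T["color"],(359,118),8);print(a,b,*tri(S,a[0],T,b[0]))
for n,d in(("S",S),("T",T)):
    X=d["R"]@np.array([.6318,-.1019,.076])+d["t"];u=d["K"]@X;print(n,"expected spot px",u[:2]/u[2])
print("red plane-check scene", plane(S,a[0],.076))
E
```

```text
t 9.88 tcp [ 0.5596 -0.096   0.0651] w 0.0295 F [ 0.0228  0.5636 -4.5429] q [-0.1702  0.3693 -0.3702  0.8254  0.0005 -0.0976]
tool axes
 [[ 0.0059  0.0725  0.9974]
 [-0.0005  0.9974 -0.0725]
 [-1.     -0.0001  0.0059]]
turn deg (tool) [0.0421 0.3372 0.0043] shift (tool now) [ 0.0011 -0.0001 -0.0009] shift(tool at goal) [ 0.0011 -0.0001 -0.0009]
((217.5, 279.5), (213, 275, 10, 10)) ((360.5, 118.5), (356, 113, 10, 12)) [ 0.6334 -0.0988  0.0791] [np.float64(0.00020103667748506867), np.float64(0.0002010366774850381)]
S expected spot px [216.2523 279.8965]
T expected spot px [361.8569 119.6773]
red plane-check scene [ 0.6312 -0.0993  0.076 ]
```

Emit:
drive_tool(moves=[{"tx":0.001,"ty":-0.003,"tz":-0.001,"wx":0,"wy":0,"wz":0,"hand":1},{"tx":0,"ty":0,"tz":0,"wx":0,"wy":0,"wz":0,"hand":1},{"tx":0,"ty":0,"tz":0,"wx":0,"wy":0,"wz":0,"hand":1},{"tx":0,"ty":0,"tz":0,"wx":0,"wy":0,"wz":0,"hand":1},{"tx":0,"ty":0,"tz":0,"wx":0,"wy":0,"wz":0,"hand":1},{"tx":0,"ty":0,"tz":0,"wx":0,"wy":0,"wz":0,"hand":1},{"tx":0,"ty":0,"tz":0,"wx":0,"wy":0,"wz":0,"hand":1},{"tx":0,"ty":0,"tz":0,"wx":0,"wy":0,"wz":0,"hand":1}])

```text
clock: 10.65
ee_pos: [0.5582, -0.0992, 0.064]
tool_rot: [0.026, 0.705, -0.026, 0.709]
wrist_force: [-0.3, -0.8, -4.2]
gripper_width: 0.0295
```

Emit:
drive_tool(moves=[{"tx":0,"ty":0,"tz":0,"wx":0,"wy":0,"wz":0,"hand":1},{"tx":0,"ty":0,"tz":0,"wx":0,"wy":0,"wz":0,"hand":1},{"tx":0,"ty":0,"tz":0,"wx":0,"wy":0,"wz":0,"hand":1},{"tx":0,"ty":0,"tz":0,"wx":0,"wy":0,"wz":0,"hand":1},{"tx":0,"ty":0,"tz":0,"wx":0,"wy":0,"wz":0,"hand":1},{"tx":0,"ty":0,"tz":0,"wx":0,"wy":0,"wz":0,"hand":1},{"tx":0,"ty":0,"tz":0,"wx":0,"wy":0,"wz":0,"hand":1},{"tx":0,"ty":0,"tz":0,"wx":0,"wy":0,"wz":0,"hand":1}])

```text
clock: 11.32
ee_pos: [0.5583, -0.0991, 0.064]
tool_rot: [0.025, 0.705, -0.026, 0.709]
wrist_force: [-0.9, 1.1, -4.4]
gripper_width: 0.029
```

```bash
python3 go.py .5587 -.098 .063 -4.2;  python3 - <<'E'
from h import *
from bench import cams
S=cams.get_image("scene");T=cams.get_image("top")
def spot(im,c,r):
    h=cv2.cvtColor(im,cv2.COLOR_BGR2HSV);m=((h[...,1]<70)&(h[...,2]>110)).astype(np.uint8)*255
    roi=np.zeros_like(m);cv2.circle(roi,c,r,255,-1);m&=roi
    x=max(cv2.findContours(m,cv2.RETR_EXTERNAL,cv2.CHAIN_APPROX_NONE)[0],key=cv2.contourArea)
    b=cv2.boundingRect(x);return (b[0]+(b[2]-1)/2,b[1]+(b[3]-1)/2),b
a=spot(S["color"],(217,280),9);b=spot(T["color"],(361,119),9);print(a,b,*tri(S,a[0],T,b[0]))
E
```

```text
t 11.32 tcp [ 0.5583 -0.0991  0.064 ] w 0.029 F [-0.9427  1.0663 -4.3592] q [-0.176   0.3691 -0.3733  0.8224  0.0006 -0.1037]
tool axes
 [[ 0.006   0.0723  0.9974]
 [-0.0005  0.9974 -0.0723]
 [-1.     -0.      0.006 ]]
turn deg (tool) [0.0543 0.3449 0.0013] shift (tool now) [0.001  0.0011 0.0003] shift(tool at goal) [0.001  0.0011 0.0003]
((215.5, 279.5), (211, 275, 10, 10)) ((362.0, 119.5), (357, 114, 11, 12)) [ 0.6317 -0.1026  0.0774] [np.float64(0.0006791641800813787), np.float64(0.000679164180081406)]
```

The head is at (0.632, −0.103), 1 mm from the red centre, about 31 mm above it, and level as on the pad. I'll hold for about 2.7 s more.

Emit:
drive_tool(moves=[{"tx":0,"ty":0,"tz":0,"wx":0,"wy":0,"wz":0,"hand":1},{"tx":0,"ty":0,"tz":0,"wx":0,"wy":0,"wz":0,"hand":1},{"tx":0,"ty":0,"tz":0,"wx":0,"wy":0,"wz":0,"hand":1},{"tx":0,"ty":0,"tz":0,"wx":0,"wy":0,"wz":0,"hand":1},{"tx":0,"ty":0,"tz":0,"wx":0,"wy":0,"wz":0,"hand":1},{"tx":0,"ty":0,"tz":0,"wx":0,"wy":0,"wz":0,"hand":1},{"tx":0,"ty":0,"tz":0,"wx":0,"wy":0,"wz":0,"hand":1},{"tx":0,"ty":0,"tz":0,"wx":0,"wy":0,"wz":0,"hand":1}])

```text
clock: 12.08
ee_pos: [0.5583, -0.0991, 0.0641]
tool_rot: [0.025, 0.705, -0.026, 0.709]
wrist_force: [-0.1, -0.3, -3.0]
gripper_width: 0.0295
```

Emit:
drive_tool(moves=[{"tx":0,"ty":0,"tz":0,"wx":0,"wy":0,"wz":0,"hand":1},{"tx":0,"ty":0,"tz":0,"wx":0,"wy":0,"wz":0,"hand":1},{"tx":0,"ty":0,"tz":0,"wx":0,"wy":0,"wz":0,"hand":1},{"tx":0,"ty":0,"tz":0,"wx":0,"wy":0,"wz":0,"hand":1},{"tx":0,"ty":0,"tz":0,"wx":0,"wy":0,"wz":0,"hand":1},{"tx":0,"ty":0,"tz":0,"wx":0,"wy":0,"wz":0,"hand":1},{"tx":0,"ty":0,"tz":0,"wx":0,"wy":0,"wz":0,"hand":1},{"tx":0,"ty":0,"tz":0,"wx":0,"wy":0,"wz":0,"hand":1}])

```text
clock: 12.75
ee_pos: [0.5583, -0.0991, 0.064]
tool_rot: [0.025, 0.705, -0.026, 0.709]
wrist_force: [0.6, 0.4, -3.6]
gripper_width: 0.0292
```

Emit:
drive_tool(moves=[{"tx":0,"ty":0,"tz":0,"wx":0,"wy":0,"wz":0,"hand":1},{"tx":0,"ty":0,"tz":0,"wx":0,"wy":0,"wz":0,"hand":1},{"tx":0,"ty":0,"tz":0,"wx":0,"wy":0,"wz":0,"hand":1},{"tx":0,"ty":0,"tz":0,"wx":0,"wy":0,"wz":0,"hand":1},{"tx":0,"ty":0,"tz":0,"wx":0,"wy":0,"wz":0,"hand":1},{"tx":0,"ty":0,"tz":0,"wx":0,"wy":0,"wz":0,"hand":1},{"tx":0,"ty":0,"tz":0,"wx":0,"wy":0,"wz":0,"hand":1},{"tx":0,"ty":0,"tz":0,"wx":0,"wy":0,"wz":0,"hand":1}])

```text
clock: 13.42
ee_pos: [0.5583, -0.0991, 0.0641]
tool_rot: [0.025, 0.705, -0.026, 0.709]
wrist_force: [-0.1, -0.3, -3.8]
gripper_width: 0.029
```

Emit:
drive_tool(moves=[{"tx":0,"ty":0,"tz":0,"wx":0,"wy":0,"wz":0,"hand":1},{"tx":0,"ty":0,"tz":0,"wx":0,"wy":0,"wz":0,"hand":1},{"tx":0,"ty":0,"tz":0,"wx":0,"wy":0,"wz":0,"hand":1},{"tx":0,"ty":0,"tz":0,"wx":0,"wy":0,"wz":0,"hand":1},{"tx":0,"ty":0,"tz":0,"wx":0,"wy":0,"wz":0,"hand":1},{"tx":0,"ty":0,"tz":0,"wx":0,"wy":0,"wz":0,"hand":1},{"tx":0,"ty":0,"tz":0,"wx":0,"wy":0,"wz":0,"hand":1},{"tx":0,"ty":0,"tz":0,"wx":0,"wy":0,"wz":0,"hand":1}])

```text
clock: 14.08
ee_pos: [0.5583, -0.0991, 0.064]
tool_rot: [0.026, 0.705, -0.026, 0.709]
wrist_force: [0.3, -0.5, -3.4]
gripper_width: 0.0293
```

```bash
python3 go.py .556 .173 .09 -4.2
```

```text
t 14.08 tcp [ 0.5583 -0.0991  0.064 ] w 0.0293 F [ 0.3341 -0.453  -3.3823] q [-0.176   0.3691 -0.3733  0.8224  0.0006 -0.1037]
tool axes
 [[ 0.006   0.0723  0.9974]
 [-0.0004  0.9974 -0.0723]
 [-1.     -0.      0.006 ]]
turn deg (tool) [0.0529 0.3435 0.0006] shift (tool now) [-0.0261  0.2712 -0.0218] shift(tool at goal) [-0.026   0.2712 -0.0222]
```

Emit:
drive_tool(moves=[{"tx":-0.01,"ty":0,"tz":0,"wx":0,"wy":0,"wz":0,"hand":1},{"tx":-0.012,"ty":0.01,"tz":-0.001,"wx":0,"wy":0,"wz":0,"hand":1},{"tx":-0.006,"ty":0.02,"tz":-0.002,"wx":0,"wy":0,"wz":0,"hand":1},{"tx":-0.001,"ty":0.03,"tz":-0.002,"wx":0,"wy":0,"wz":0,"hand":1},{"tx":-0.001,"ty":0.03,"tz":-0.002,"wx":0,"wy":0,"wz":0,"hand":1},{"tx":-0.001,"ty":0.03,"tz":-0.002,"wx":0,"wy":0,"wz":0,"hand":1},{"tx":-0.001,"ty":0.03,"tz":-0.002,"wx":0,"wy":0,"wz":0,"hand":1},{"tx":-0.001,"ty":0.03,"tz":-0.002,"wx":0,"wy":0,"wz":0,"hand":1}])

```text
clock: 14.75
ee_pos: [0.5607, 0.086, 0.1071]
tool_rot: [0.03, 0.702, -0.03, 0.711]
wrist_force: [0.5, -0.3, -3.3]
gripper_width: 0.0291
```

```bash
python3 go.py .556 .173 .06 -4.2
```

```text
t 14.75 tcp [0.5607 0.086  0.1071] w 0.0291 F [ 0.5059 -0.2761 -3.2586] q [ 0.1536  0.3224 -0.33    0.9061 -0.0025  0.2371]
tool axes
 [[ 0.0126  0.0835  0.9964]
 [-0.0005  0.9965 -0.0835]
 [-0.9999  0.0005  0.0126]]
turn deg (tool) [-0.5895  0.7212 -0.026 ] shift (tool now) [ 0.047   0.0863 -0.0126] shift(tool at goal) [ 0.0471  0.0865 -0.0111]
```

Emit:
drive_tool(moves=[{"tx":0.002,"ty":0.022,"tz":-0.004,"wx":-0.4,"wy":0.3,"wz":0,"hand":1},{"tx":0.003,"ty":0.018,"tz":-0.003,"wx":0,"wy":0.2,"wz":0,"hand":1},{"tx":0.004,"ty":0.014,"tz":-0.002,"wx":0,"wy":0,"wz":0,"hand":1},{"tx":0.006,"ty":0.01,"tz":0,"wx":0,"wy":0,"wz":0,"hand":1},{"tx":0.006,"ty":0.006,"tz":0,"wx":0,"wy":0,"wz":0,"hand":1},{"tx":0.004,"ty":0.002,"tz":0,"wx":0,"wy":0,"wz":0,"hand":1},{"tx":0.002,"ty":0,"tz":0,"wx":0,"wy":0,"wz":0,"hand":1},{"tx":0,"ty":0,"tz":0,"wx":0,"wy":0,"wz":0,"hand":1}])

```text
clock: 15.42
ee_pos: [0.5588, 0.1738, 0.0879]
tool_rot: [0.026, 0.702, -0.021, 0.711]
wrist_force: [0.6, -0.2, -3.9]
gripper_width: 0.0297
```

```bash
python3 go.py .556 .173 .02 -4.2
```

```text
t 15.42 tcp [0.5588 0.1738 0.0879] w 0.0297 F [ 0.568  -0.1928 -3.859 ] q [ 0.3002  0.369  -0.3112  0.8762  0.0023  0.3666]
tool axes
 [[ 0.013   0.0663  0.9977]
 [ 0.0064  0.9978 -0.0663]
 [-0.9999  0.0073  0.0126]]
turn deg (tool) [ 0.3985  0.7178 -0.4188] shift (tool now) [ 0.0679 -0.0014 -0.0036] shift(tool at goal) [ 0.0679 -0.001  -0.0027]
```

Emit:
drive_tool(moves=[{"tx":0.008,"ty":-0.001,"tz":-0.002,"wx":0.3,"wy":0.2,"wz":-0.2,"hand":1},{"tx":0.012,"ty":0,"tz":0,"wx":0,"wy":0.2,"wz":-0.1,"hand":1},{"tx":0.012,"ty":0,"tz":0,"wx":0,"wy":0,"wz":0,"hand":1},{"tx":0.01,"ty":0,"tz":0,"wx":0,"wy":0,"wz":0,"hand":1},{"tx":0.007,"ty":0,"tz":0,"wx":0,"wy":0,"wz":0,"hand":1},{"tx":0.003,"ty":0,"tz":0,"wx":0,"wy":0,"wz":0,"hand":1},{"tx":0,"ty":0,"tz":0,"wx":0,"wy":0,"wz":0,"hand":1},{"tx":0,"ty":0,"tz":0,"wx":0,"wy":0,"wz":0,"hand":1}])

```text
clock: 16.08
ee_pos: [0.5561, 0.1677, 0.0292]
tool_rot: [0.028, 0.706, -0.028, 0.707]
wrist_force: [0.8, 0.3, -4.4]
gripper_width: 0.0293
```

```bash
python3 go.py .556 .173 .02 -4.2
```

```text
t 16.08 tcp [0.5561 0.1677 0.0292] w 0.0293 F [ 0.8288  0.3112 -4.3528] q [ 0.2938  0.4338 -0.3675  0.7686 -0.0018  0.373 ]
tool axes
 [[ 0.0014  0.0791  0.9969]
 [-0.0014  0.9969 -0.0791]
 [-1.     -0.0013  0.0015]]
turn deg (tool) [-0.3365  0.0859  0.0743] shift (tool now) [ 0.0092  0.0053 -0.0006] shift(tool at goal) [ 0.0092  0.0053 -0.0005]
```

Emit:
drive_tool(moves=[{"tx":0.001,"ty":0.004,"tz":0,"wx":-0.3,"wy":-0.2,"wz":0,"hand":1},{"tx":0.002,"ty":0.001,"tz":0,"wx":0,"wy":0,"wz":0,"hand":1},{"tx":0.002,"ty":0,"tz":0,"wx":0,"wy":0,"wz":0,"hand":1},{"tx":0.001,"ty":0,"tz":0,"wx":0,"wy":0,"wz":0,"hand":1},{"tx":0.001,"ty":0,"tz":0,"wx":0,"wy":0,"wz":0,"hand":1},{"tx":0,"ty":0,"tz":0,"wx":0,"wy":0,"wz":0,"hand":1},{"tx":0,"ty":0,"tz":0,"wx":0,"wy":0,"wz":0,"hand":1},{"tx":0,"ty":0,"tz":0,"wx":0,"wy":0,"wz":0,"hand":1}])

```text
clock: 16.75
ee_pos: [0.5585, 0.1741, 0.0237]
tool_rot: [0.026, 0.703, -0.026, 0.71]
wrist_force: [1.5, 0.4, -3.1]
gripper_width: 0.0292
```

```bash
python3 go.py .556 .173 .02 -4.2
```

```text
t 16.75 tcp [0.5585 0.1741 0.0237] w 0.0292 F [ 1.5231  0.3976 -3.1206] q [ 0.304   0.441  -0.371   0.7502 -0.0031  0.3768]
tool axes
 [[ 0.0091  0.0728  0.9973]
 [-0.0004  0.9973 -0.0728]
 [-1.      0.0003  0.0091]]
turn deg (tool) [ 0.0268  0.5232 -0.0153] shift (tool now) [ 0.0037 -0.0013 -0.0024] shift(tool at goal) [ 0.0037 -0.0013 -0.0024]
```

Emit:
drive_tool(moves=[{"tx":0.001,"ty":0,"tz":0,"wx":0,"wy":0.2,"wz":0,"hand":1},{"tx":0.001,"ty":0,"tz":0,"wx":0,"wy":0,"wz":0,"hand":1},{"tx":0.001,"ty":0,"tz":0,"wx":0,"wy":0,"wz":0,"hand":1},{"tx":0.001,"ty":0,"tz":0,"wx":0,"wy":0,"wz":0,"hand":1},{"tx":0,"ty":0,"tz":0,"wx":0,"wy":0,"wz":0,"hand":1},{"tx":0,"ty":0,"tz":0,"wx":0,"wy":0,"wz":0,"hand":1},{"tx":0,"ty":0,"tz":0,"wx":0,"wy":0,"wz":0,"hand":1},{"tx":0,"ty":0,"tz":0,"wx":0,"wy":0,"wz":0,"hand":1}])

```text
clock: 17.42
ee_pos: [0.5589, 0.1741, 0.02]
tool_rot: [0.026, 0.705, -0.026, 0.709]
wrist_force: [-1.6, 0.1, -2.6]
gripper_width: 0.0293
```

```bash
python3 go.py .556 .173 .02 -4.2
```

```text
t 17.42 tcp [0.5589 0.1741 0.02  ] w 0.0293 F [-1.5678  0.0798 -2.608 ] q [ 0.3029  0.448  -0.3698  0.7471 -0.0015  0.3759]
tool axes
 [[ 0.006   0.073   0.9973]
 [ 0.0003  0.9973 -0.073 ]
 [-1.      0.0007  0.006 ]]
turn deg (tool) [ 0.0143  0.3423 -0.0414] shift (tool now) [ 0.     -0.0013 -0.0028] shift(tool at goal) [ 0.     -0.0013 -0.0028]
```

Emit:
drive_tool(moves=[{"tx":0.001,"ty":0,"tz":0,"wx":0,"wy":0,"wz":0,"hand":1},{"tx":0.001,"ty":0,"tz":0,"wx":0,"wy":0,"wz":0,"hand":1},{"tx":0,"ty":0,"tz":0,"wx":0,"wy":0,"wz":0,"hand":1},{"tx":0,"ty":0,"tz":0,"wx":0,"wy":0,"wz":0,"hand":1},{"tx":0,"ty":0,"tz":0,"wx":0,"wy":0,"wz":0,"hand":1},{"tx":0,"ty":0,"tz":0,"wx":0,"wy":0,"wz":0,"hand":1},{"tx":0,"ty":0,"tz":0,"wx":0,"wy":0,"wz":0,"hand":1},{"tx":0,"ty":0,"tz":0,"wx":0,"wy":0,"wz":0,"hand":1}])

```text
clock: 18.08
ee_pos: [0.5592, 0.1742, 0.02]
tool_rot: [0.026, 0.704, -0.026, 0.709]
wrist_force: [-1.7, -0.2, -1.0]
gripper_width: 0.0294
```

The probe is resting on the pad: z stopped at 0.020 and the load on the wrist is falling. Release.

Emit:
drive_tool(grip_force=20, moves=[{"tx":0,"ty":0,"tz":0,"wx":0,"wy":0,"wz":0,"hand":0.55},{"tx":0,"ty":0,"tz":0,"wx":0,"wy":0,"wz":0,"hand":0.5},{"tx":0,"ty":0,"tz":0,"wx":0,"wy":0,"wz":0,"hand":0.3},{"tx":0,"ty":0,"tz":0,"wx":0,"wy":0,"wz":0,"hand":0},{"tx":0,"ty":0,"tz":0,"wx":0,"wy":0,"wz":0,"hand":0},{"tx":0,"ty":0,"tz":0,"wx":0,"wy":0,"wz":0,"hand":0},{"tx":0,"ty":0,"tz":0,"wx":0,"wy":0,"wz":0,"hand":0},{"tx":0,"ty":0,"tz":0,"wx":0,"wy":0,"wz":0,"hand":0}])

```text
clock: 18.75
ee_pos: [0.5615, 0.1749, 0.0216]
tool_rot: [0.027, 0.703, -0.025, 0.711]
wrist_force: [0.3, 0.1, 0.6]
gripper_width: 0.0855
```

Emit:
drive_tool(moves=[{"tx":-0.005,"ty":0,"tz":0,"wx":0,"wy":0,"wz":0,"hand":0},{"tx":-0.01,"ty":0,"tz":0,"wx":0,"wy":0,"wz":0,"hand":0},{"tx":-0.018,"ty":0,"tz":0,"wx":0,"wy":0,"wz":0,"hand":0},{"tx":-0.02,"ty":0,"tz":0,"wx":0,"wy":0,"wz":0,"hand":0},{"tx":-0.025,"ty":0,"tz":0,"wx":0,"wy":0,"wz":0,"hand":0},{"tx":-0.025,"ty":0,"tz":0,"wx":0,"wy":0,"wz":0,"hand":0},{"tx":-0.025,"ty":0,"tz":0,"wx":0,"wy":0,"wz":0,"hand":0},{"tx":-0.02,"ty":0,"tz":0,"wx":0,"wy":0,"wz":0,"hand":0}])

```text
clock: 19.42
ee_pos: [0.5554, 0.1733, 0.1753]
tool_rot: [0.025, 0.706, -0.026, 0.707]
wrist_force: [0.0, 0.2, -0.2]
gripper_width: 0.0857
```

Emit:
drive_tool(moves=[{"tx":0,"ty":0,"tz":-0.015,"wx":0,"wy":0,"wz":0,"hand":0},{"tx":0,"ty":0,"tz":-0.02,"wx":0,"wy":0,"wz":0,"hand":0},{"tx":0,"ty":0,"tz":-0.02,"wx":0,"wy":0,"wz":0,"hand":0},{"tx":0,"ty":0,"tz":-0.015,"wx":0,"wy":0,"wz":0,"hand":0},{"tx":0,"ty":0,"tz":-0.01,"wx":0,"wy":0,"wz":0,"hand":0},{"tx":0,"ty":0,"tz":0,"wx":0,"wy":0,"wz":0,"hand":0},{"tx":0,"ty":0,"tz":0,"wx":0,"wy":0,"wz":0,"hand":0},{"tx":0,"ty":0,"tz":0,"wx":0,"wy":0,"wz":0,"hand":0}])

```text
clock: 20.08
ee_pos: [0.479, 0.181, 0.1893]
tool_rot: [0.028, 0.699, -0.024, 0.714]
wrist_force: [0.6, -0.6, 0.2]
gripper_width: 0.0854
```

Run:
```python
from h import *
from bench import cams,status
S=cams.get_image("scene");T=cams.get_image("top")
cv2.imwrite("pics/end.png",np.hstack([cv2.resize(S["color"][130:330,140:400],None,fx=1.5,fy=1.5),cv2.resize(T["color"][70:270,180:440],None,fx=1.5,fy=1.5)]))
r=[cv2.fitEllipse(cv2.convexHull(blob(d["color"],"red",p,18)))[0] for d,p in((S,(220,296)),(T,(356,127)))]
print("red",r,*tri(S,r[0],T,r[1]));s=status.read_state();print(s["clock"],s["ee_pos"],s["wrist_force"],s["gripper_width"])
```

```text
red [(219.22352600097656, 294.02984619140625), (356.6502990722656, 126.30403137207031)] [ 0.6319 -0.1019  0.0222] [np.float64(0.00021410569912118165), np.float64(0.00021410569912115775)]
20.1833 [0.4793 0.1809 0.189 ] [ 0.4022 -0.2108 -0.1342] 0.08565512630541472
```

View pics/end.png

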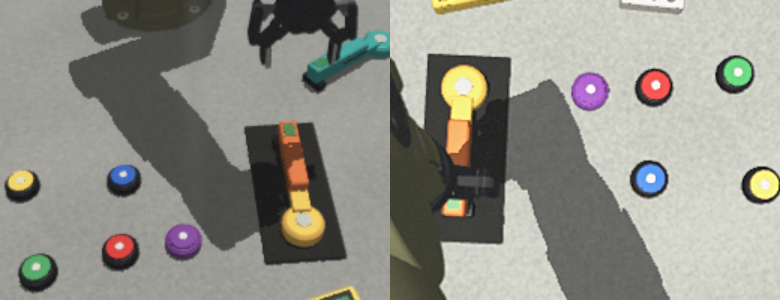

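The probe lies flat on the pad, head at scene crop (303,226). It is clear of all the pad edges, the gripper is well clear, and the red source is unmoved at (0.632, −0.102). Handing in.

```bash
python3 -c "
from bench import order;print(order.sign_off())"
```

```text
the job is handed in; nothing more can be done
None
```

I gripped the probe by its handle, held it over the red source for about 3.4 s (4 s from reaching the spot to leaving), and laid it back window down on its pad. I then let go and backed the gripper off, and handed in at about 20 s.

- **During the hold:** two views put the head about 1 mm from the red centre, with the window about 31 mm above it. The tool position stayed within 0.1 mm, and the tilt was within about 0.1° of what it was when the probe lay on its pad.
- **At the end:** the probe lies flat and wholly on the pad. The red source measured 0.1 mm from where it started. The gripper is fully open and clear, and the wrist force is near zero.
- **Problems on the way:** the first two move calls were refused because I left keys out of the rows; nothing moved. One mid-hold reading had the head 3 mm off in y, so I corrected it and then started the hold again. No final check failed or disagreed. In the last top view, part of the handle was hidden by the arm, so the rear of the probe was judged mainly from the scene view.

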